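# Unlock the pour-over arm and swing it over the glass jug

### The arm

A 6-joint arm with a two-finger parallel gripper is mounted at the origin on the work surface. World frame = base frame: x ahead of the robot, y to its left, z up, the work surface at z = 0. Lengths are in m, angles in rad, forces in N, time in s.
With the tool pointing down it reaches from about 0.225 to 0.875 m from the base axis. Payload 3.4 kg.
Tool frame: the origin (TCP) lies where the fingers leave the gripper's body, on its centre line; the fingertips stand 73 mm ahead of it and the grasp point (between the pads) lies 54 mm ahead of it (manip.pinch_z is the distance from the TCP to the grasp point, in m); z points along the fingers, y is the line along which they close (so a half turn about z gives the same grasp; the last joint's range is limited). The gripper opens to 85 mm and grips with 20 to 120 N. Pads are 22 mm wide; open, the fingers measure 114 mm over their backs; the gripper's body (76 mm by 85 mm) begins 54 mm behind the grasp point. The pads swing forward as they close: fully open they stand 13 mm farther back than shut.
Start: joints at [1.17, 0.276, 1.505, -0, 1.361, -0.121], TCP at [0.159, 0.553, 0.304] pointing down, gripper open.
Joint ranges: [-2.89, 2.89], [-0.75, 2.08], [0.22, 2.7], [-1.18, 4.32], [0.11, 2.71], [-2.7, 2.7]. Speed limits (rad/s): [2.57, 2.57, 3.14, 3.14, 3.14, 3.14].

### API

Orientations are given as a unit quaternion [w, x, y, z].
In Python, from rig import readout, imaging, manip gives the robot as it stands. The module is installed in compiled form; this text tells all that it offers.
- The arm moves only by the tool servo_tool, never from a script. Its argument "moves" is a list of rows, each an object with "dp": the shift along the tool's x, y, z in units of 0.2 m (1.0 is 0.2 m), a list of three; "delta_rot": the turn, a rotation vector about the tool's x, y, z in units of 0.1 rad (1.0 is 0.1 rad), a list of three; "fingers": the opening, from 0 (shut) to 1 (fully open). In form: [{"dp": [dx, dy, dz], "delta_rot": [wx, wy, wz], "fingers": fingers}, ...]. A call has 1 to 5 rows; each row shifts and turns the commanded pose from where the row before left it, along the tool's axes as they then stand; what a row does not reach is not made up. A row lasts 1/10 s, in which the tool goes at most 50 mm and 8.59 degrees, less where a joint would pass 70% of its speed; a pose out of reach is approached as far as the arm can. A call with a number of a shift or a turn outside -1 to 1 is refused whole. A call with a gripper value outside its range is refused whole. The fingers move at their own pace and stop on an object; "force" is the grip in N (left out, the last holds). Time passes only in rows, so rows that do not move let the fingers close. It gives the time, the measured TCP pose, the force, the opening and the grip force at its end, in the units of the state.
- readout.get_state(): the state, without advancing time (a new reading comes with each control period).
- imaging.get_image(name): name is "scene" or "side" or "wrist"; returns (picture, depth): 480x640x3 uint8, red, green, blue; 480x640 float32, m along the optical axis (not along the pixel's ray), 0 where there is no reading.
- imaging.calibration(name): a dict with "intrinsics" (3x3 intrinsics, pixels), "R" (3x3) and "t" (3): a world point X has camera coordinates R X + t; the wrist camera has in their place "hand_eye" (4x4, takes a point from camera to tool coordinates, whose origin is the TCP and whose axes are the flange's). Camera axes: x right, y down, z forward; pixel columns grow to the right and rows downward; lengths in m; the calibration is good to about 2 mm. A picture is of the moment at which its call begins: read the wrist's pose just before it. calibration takes no time and is no camera call.
- manip.sign_off(): hands the job in; it is judged then, once.
The state is a dict: "clock": time; "qpos": joint angles; "qd": joint speeds; "effort": joint torques, N m; "position": TCP position; "ee_rot": TCP orientation; "contact_force": force on the tool from outside, world axes, zero at the start; "moment": the same for the moment, N m; "width": finger opening in m; "gripper_force": force on a finger pad.
Only numpy, scipy, OpenCV 4.12 (cv2) and the standard library are available. Lean on these libraries where they do the work, as an engineer would, in place of code of your own. Each camera call takes 0.05 s, during which the arm holds its last target. There are 200 camera calls.

### The job

Draw the red-headed lock pin up out of the pour-over stand and park it gently in the notch in the side of the stand's top plate, well back in the notch, upright, with its collar resting flat on the plate. Once the pin is parked, swing the unlocked arm round by its wooden knob until the white dripper is centred over the amber glass jug (not the steel pitcher). Never let the pin drop, leave jug, pitcher and the other things on the counter where they stand, and let go of everything.

Things in the scene. Friction and masses are not known exactly. Their poses are not given: they have to be found in the camera images.
- stand: Pour-over stand, fixed (place, yaw vary). Origin on the counter under the arm's pivot post (top 146 mm), z up. Dark wood base 100 x 260 x 14 mm (x -50..50, y -85..175). Two steel fork plates, x -30..30, on a column at y 88..108 mm: lower z 108..118, top plate z 142..154 (y 45..152 mm). Along +y: bore at y = 65 mm, side notch at y = 125 mm. Arm's tail lug lies between the plates.
- bore (a point): Centre of the 17 mm bore through both fork plates and the arm's lug, at the upper face of the top plate, 154 mm high.
- notch (a point): Where the parked pin's axis belongs, at the upper face of the top plate, 154 mm high: in an 18 mm wide slot through that plate, closed end 8 mm from here towards the stand's +x, open mouth 30 mm from here on its -x side. Free below down to the base. The pin can go in sideways or from above.
- pin: Loose lock pin, about 0.12 kg, 115 mm long, upright in the bore at the start, collar on the top plate. Origin at the underside of the collar, z up towards the head. Steel shank 14 mm diameter, 70 mm long, below the origin; steel collar 32 mm diameter, z 0..5 mm; red cylindrical head 24 mm diameter, z 5..45 mm, to grasp.
- pin_tip (a point): Centre of the pin's lower end, 70 mm below the collar's underside.
- swing (a joint): Swing arm's angle about the pivot, rad: 0 = locked home, dripper on the stand's -y side; grows counterclockwise from above (dripper goes to the stand's +x side); limits -0.15, 2.4. The pin in the bore locks it; otherwise it turns with light friction (about 2 N at the knob) and stays put. At q the spout is at stand x = 165 sin q, y = -165 cos q mm, the knob at 65 sin q, -65 cos q.
- knob_top (a point): Centre of the top of the wooden knob, a vertical cylinder 22 mm diameter, 64 mm tall (z 136..200 mm) standing on the 30 mm wide arm, 65 mm from the pivot towards the dripper. Pinch or push it from above.
- spout (a point): Lower end of the spout under the white dripper, on its axis, 116 mm high, 165 mm from the pivot. The dripper's rim is 90 mm diameter, 181 mm high, and is fixed to the arm.
- jug: Amber (orange-brown) glass jug with a handle on its own +y side, 88 mm diameter, 100 mm high, origin at the centre of its underside. It stands on the counter on the +x side of the stand under the dripper's path; may be before or after the steel pitcher along the path. The dripper passes over it with 16 mm to spare.
- jug_rim (a point): Centre of the jug's mouth, 100 mm above the counter.
- pitcher: Steel milk pitcher with a handle, 84 mm diameter, 92 mm high, also under the dripper's path; not the target, leave alone.
- tamper: Dark steel tamper, 56 mm diameter, 85 mm tall, standing on the robot's side of the stand; leave alone.
- carton: White milk carton with a blue band and gable top, 70 x 70 x 190 mm, on the rubber mat to the left; leave alone.
- squeeze: White squeeze bottle, 64 mm diameter, 190 mm tall, on the mat; leave alone.
- glass1: Tall clear glass, 76 mm diameter, 140 mm tall, on the mat; leave alone.
- glass2: Tall clear glass like the first, on the mat; leave alone.
- bowl: Green bowl, 124 mm diameter, 65 mm high, on the black scale to the right; leave alone.

How it is judged:
By the outcome, as a careful person would: the job done as asked, in the order asked, and still so for the second after the job is handed in, with the robot touching nothing.
It also fails if it takes over 58 s, if anything falls off the work surface, if the arm or the gripper's body presses on something with over 40 N, if the wrist force passes 120 N, or if a joint passes its speed limit or range.

## Working session

There is one attempt and no reset: what is moved stays moved. The work goes in short steps, Python scripts to look and compute and a tool call to move; the robot and the scene stay as the last step left them, time stands still between calls to the robot, and variables do not carry over. Pictures are saved under pics/ and viewed, at most 10 in all, crops included, and the job is handed in when it is done.

Besides the shell and the picture viewer there is one more tool, called in YAML: its name, and indented under it one key for each argument. servo_tool: Moves the arm, as the interface text tells. Its arguments: {"type":"object","properties":{"moves":{"type":"array"},"force":{"type":"number"}},"required":["moves"]}

```bash
mkdir -p pics
cat > h.py <<'E'
import numpy as np, cv2
from rig import readout, imaging, manip
from scipy.spatial.transform import Rotation as Ro
def cam(n):
    c=imaging.calibration(n); s=readout.get_state(); im,d=imaging.get_image(n); K=np.array(c["intrinsics"])
    if n=="wrist":
        H=np.array(c["hand_eye"]); q=s["ee_rot"]; T=np.eye(4); T[:3,:3]=Ro.from_quat([q[1],q[2],q[3],q[0]]).as_matrix(); T[:3,3]=s["position"]
        W=T@H
    else:
        R=np.array(c["R"]);t=np.array(c["t"]); W=np.eye(4); W[:3,:3]=R.T; W[:3,3]=-R.T@t
    return im,d,K,W
def cloud(d,K,W):
    v,u=np.mgrid[:d.shape[0],:d.shape[1]]
    P=np.stack([(u-K[0,2])/K[0,0]*d,(v-K[1,2])/K[1,1]*d,d],-1)
    P=P@W[:3,:3].T+W[:3,3]; P[d<=0]=np.nan; return P
def plane(uv,z,K,W):
    uv=np.atleast_2d(uv).astype(float); r=np.c_[(uv[:,0]-K[0,2])/K[0,0],(uv[:,1]-K[1,2])/K[1,1],np.ones(len(uv))]@W[:3,:3].T
    return W[:3,3]+r*((z-W[2,3])/r[:,2])[:,None]
def save(n,im): cv2.imwrite("pics/"+n+".png",im[:,:,::-1])
E
python3 - <<'E'
from h import *
print(readout.get_state(), manip.pinch_z)
for n in("scene","side","wrist"):
    im,d,K,W=cam(n); np.savez("/tmp/"+n,im=im,d=d,K=K,W=W); save(n+"0",im); print(n,W.round(3).tolist(),K[0,0],(d>0).mean())
    P=cloud(d,K,W)
    h=cv2.cvtColor(im,cv2.COLOR_RGB2HSV); m=((h[...,0]<6)|(h[...,0]>174))&(h[...,1]>150)&(h[...,2]>70)
    k,l,st,c=cv2.connectedComponentsWithStats(m.astype(np.uint8))
    for i in range(1,k):
        if st[i,4]>40: print("red",st[i],c[i].round(1),np.nanmedian(P[l==i],0).round(3),np.nanmax(P[l==i],0).round(3))
E
```

```text
{'clock': 0.0, 'qpos': array([ 1.17004222e+00,  2.76610640e-01,  1.50616836e+00, -1.41658141e-05,
        1.36068195e+00, -1.21019660e-01]), 'qd': array([-0.00084329,  0.00058545,  0.0021604 ,  0.0002847 ,  0.00054572,
       -0.00081173]), 'effort': array([ 2.38090269e-05, -4.16760743e+01, -2.45808828e+01,  1.02740984e-05,
        1.08817298e-02, -1.78116449e-05]), 'position': array([0.15861875, 0.55226815, 0.30301662]), 'ee_rot': array([-2.34260299e-04,  1.39410106e-01,  9.90234290e-01, -9.04323844e-04]), 'contact_force': array([ 0.18890138, -0.57997527, -0.03103079]), 'moment': array([-0.0100756 ,  0.04044336,  0.00961902]), 'gripper_force': 0.0, 'width': 0.08552883133523212} 0.0539
scene [[0.192, 0.797, -0.573, 1.622], [0.981, -0.157, 0.111, -0.203], [-0.002, -0.583, -0.812, 1.63], [0.0, 0.0, 0.0, 1.0]] 625.1057784097653 0.99533203125
side [[0.685, -0.359, 0.633, -0.359], [-0.728, -0.358, 0.585, -0.867], [0.016, -0.862, -0.507, 0.866], [0.0, 0.0, 0.0, 1.0]] 616.8742205217181 0.9961555989583334
red [296 211   9  20 165] [300.  220.2] [0.483 0.009 0.184] [0.501 0.027 0.203]
wrist [[0.275, 0.909, 0.313, 0.079], [0.961, -0.26, -0.091, 0.574], [-0.001, 0.326, -0.945, 0.376], [0.0, 0.0, 0.0, 1.0]] 398.92219409360797 0.99615234375
```

```bash
cd pics; python3 -c "
import cv2,numpy as np
cv2.imwrite('a.png',cv2.resize(np.vstack([cv2.imread('side0.png'),cv2.imread('wrist0.png')]),(450,600)))"
```

```text
(no output)
```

View pics/scene0.png

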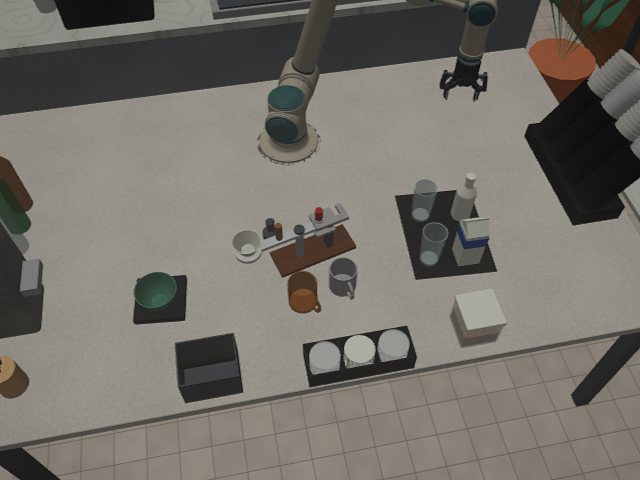

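View pics/a.png

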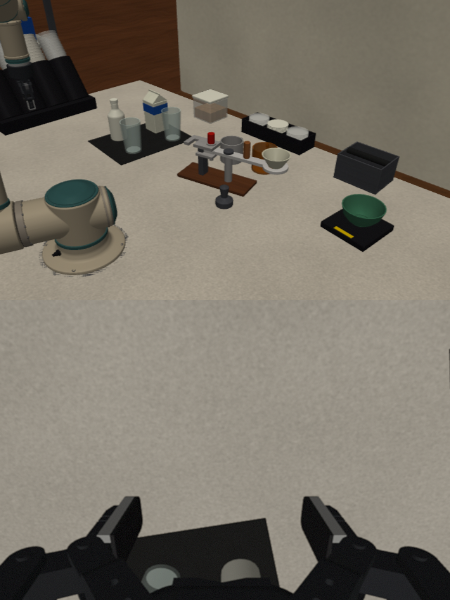

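The scene view shows the red pin at (319,214), base at (313,250), dripper at (247,243), knob at (278,231), tamper at (269,226), jug at (303,290) and pitcher at (343,275). The jug therefore comes before the pitcher along the swing. The side view agrees. The wrist view shows only the mat.

Run:
```python
from h import *
f=np.load("/tmp/scene.npz"); im,d,K,W=[f[k] for k in("im","d","K","W")]; P=cloud(d,K,W)
h=cv2.cvtColor(im,cv2.COLOR_RGB2HSV)
print(h[250,300],h[288,303],h[214,319])
m=((h[...,0]<12)|(h[...,0]>170))&(h[...,1]>90)&(h[...,2]<110)&(abs(P[...,2]-.012)<.012)
m[:215]=0;m[285:]=0;m[:,:260]=0;m[:,365:]=0
r=cv2.minAreaRect(np.argwhere(m)[:,::-1].astype(np.float32)); b=cv2.boxPoints(r); print(m.sum(),b)
Q=plane(np.argwhere(m)[:,::-1],.014,K,W)[:,:2].astype(np.float32); r=cv2.minAreaRect(Q); print("base",r,cv2.boxPoints(r).round(3).tolist())
# jug: top points by height
for n,u0,u1,v0,v1,z0,z1 in(("jug",285,322,270,314,.085,.11),("pit",327,360,257,300,.08,.1),("red",312,326,205,222,.15,.3),("knob",270,286,220,242,.16,.22),("tamper",260,275,216,240,.05,.11),("drip",230,265,230,262,.165,.19)):
    A=P[v0:v1,u0:u1].reshape(-1,3); A=A[(A[:,2]>z0)&(A[:,2]<z1)]; 
    c,rr=cv2.minEnclosingCircle(A[:,:2].astype(np.float32)) if len(A) else (0,0); print(n,len(A),np.round(c,3),round(rr,3),A.max(0).round(3) if len(A) else '')
```

```text
[20 11 67] [ 13 121  78] [  2 138  70]
1534 [[269.72415 252.31035]
 [345.4138  222.03448]
 [355.20688 246.51723]
 [279.51724 276.7931 ]]
base ((0.5013594627380371, -0.003974631428718567), (0.09788854420185089, 0.255772203207016), 14.609206199645996) [[0.421999990940094, 0.10700000077486038], [0.4860000014305115, -0.14000000059604645], [0.5809999704360962, -0.11500000208616257], [0.515999972820282, 0.13199999928474426]]
jug 259 [ 0.678 -0.056] 0.06 [ 0.735 -0.026  0.107]
pit 205 [0.653 0.064] 0.058 [0.711 0.101 0.099]
red 172 [0.482 0.024] 0.032 [0.509 0.044 0.205]
knob 91 [ 0.528 -0.112] 0.014 [ 0.541 -0.1    0.207]
tamper 87 [ 0.412 -0.125] 0.017 [ 0.428 -0.112  0.091]
drip 301 [ 0.552 -0.209] 0.048 [ 0.598 -0.163  0.189]
```

servo_tool:
  moves:
    - {"dp":[-0.15,-0.137,-0.026],"delta_rot":[0,0,0],"fingers":1}
    - {"dp":[-0.15,-0.137,-0.026],"delta_rot":[0,0,0],"fingers":1}
    - {"dp":[-0.15,-0.137,-0.026],"delta_rot":[0,0,0],"fingers":1}
    - {"dp":[-0.15,-0.137,-0.026],"delta_rot":[0,0,0],"fingers":1}
    - {"dp":[-0.15,-0.137,-0.026],"delta_rot":[0,0,0],"fingers":1}

```text
clock: 0.65
position: [0.2655, 0.3781, 0.3299]
ee_rot: [-0.0, 0.139, 0.99, -0.0]
contact_force: [-0.1, 0.1, -0.2]
width: 0.0851
gripper_force: 0.0
```

servo_tool:
  moves:
    - {"dp":[-0.15,-0.137,-0.026],"delta_rot":[0,0,0],"fingers":1}
    - {"dp":[-0.15,-0.137,-0.026],"delta_rot":[0,0,0],"fingers":1}
    - {"dp":[-0.15,-0.137,-0.026],"delta_rot":[0,0,0],"fingers":1}
    - {"dp":[-0.15,-0.137,-0.026],"delta_rot":[0,0,0],"fingers":1}
    - {"dp":[-0.15,-0.137,-0.026],"delta_rot":[0,0,0],"fingers":1}

```text
clock: 1.15
position: [0.3718, 0.2049, 0.356]
ee_rot: [0.0, 0.139, 0.99, 0.0]
contact_force: [0.8, -0.2, 0.3]
width: 0.0854
gripper_force: 0.0
```

servo_tool:
  moves:
    - {"dp":[-0.15,-0.137,-0.026],"delta_rot":[0,0,0],"fingers":1}
    - {"dp":[-0.15,-0.137,-0.026],"delta_rot":[0,0,0],"fingers":1}
    - {"dp":[-0.15,-0.137,-0.026],"delta_rot":[0,0,0],"fingers":1}
    - {"dp":[-0.15,-0.137,-0.026],"delta_rot":[0,0,0],"fingers":1}
    - {"dp":[-0.15,-0.137,-0.026],"delta_rot":[0,0,0],"fingers":1}

```text
clock: 1.65
position: [0.4782, 0.0318, 0.3819]
ee_rot: [-0.0, 0.14, 0.99, 0.0]
contact_force: [-0.5, 0.2, 0.1]
width: 0.0852
gripper_force: 0.0
```

servo_tool:
  moves:
    - {"dp":[0,0,0],"delta_rot":[0,0,-1],"fingers":1}
    - {"dp":[0,0,0],"delta_rot":[0,0,-1],"fingers":1}
    - {"dp":[0,0,0],"delta_rot":[0,0,-1],"fingers":1}
    - {"dp":[0,0,0],"delta_rot":[0,0,-1],"fingers":1}
    - {"dp":[0,0,0],"delta_rot":[0,0,-1],"fingers":1}

```text
clock: 2.15
position: [0.4776, 0.0333, 0.3815]
ee_rot: [-0.0, -0.112, 0.994, 0.0]
contact_force: [0.9, -0.5, -0.0]
width: 0.0854
gripper_force: 0.0
```

servo_tool:
  moves:
    - {"dp":[0,0,0],"delta_rot":[0,0,-0.34],"fingers":1}
    - {"dp":[0,0,0],"delta_rot":[0,0,0],"fingers":1}
    - {"dp":[0,0,0],"delta_rot":[0,0,0],"fingers":1}

```text
clock: 2.45
position: [0.4777, 0.0334, 0.3817]
ee_rot: [-0.0, -0.126, 0.992, 0.0]
contact_force: [0.4, 0.5, -0.5]
width: 0.0854
gripper_force: 0.0
```

Run:
```python
from h import *
s=readout.get_state();print(s["clock"],s["position"],s["ee_rot"],s["qpos"])
im,d,K,W=cam("wrist"); np.savez("/tmp/w1",im=im,d=d,K=K,W=W); save("w1",im)
```

```text
2.45 [0.47768307 0.03336354 0.38171676] [-1.85763170e-04 -1.26369544e-01  9.91983215e-01  7.30311126e-05] [-7.57546320e-02  9.24994262e-02  1.54946640e+00  6.85429254e-05
  1.50002014e+00 -1.89997247e+00]
```

View pics/w1.png

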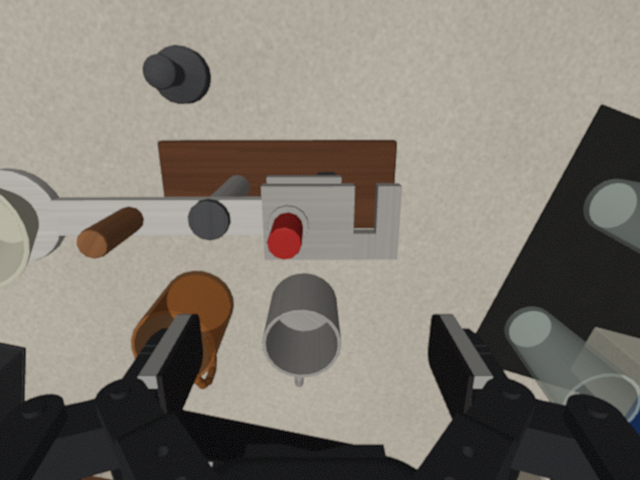

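The wrist view shows the red head at (286,237), and the notch slot spans columns 354–376 with its closed end at row 231. The knob top is at (95,242), post at (209,219), jug mouth near (168,335) and pitcher mouth at (302,342).

Run:
```python
from h import *
f=np.load("/tmp/w1.npz"); im,d,K,W=[f[k] for k in("im","d","K","W")]; P=cloud(d,K,W)
h=cv2.cvtColor(im,cv2.COLOR_RGB2HSV)
red=((h[...,0]<6)|(h[...,0]>174))&(h[...,1]>150)&(P[...,2]>.12)
zz=P[...,2]; print("redz",np.nanpercentile(zz[red],[5,50,90,99]))
def circ(m,z,name):
    c=max(cv2.findContours(m.astype(np.uint8),0,1)[0],key=cv2.contourArea)
    Q=plane(c[:,0],z,K,W)[:,:2].astype(np.float32); (a,r)=cv2.minEnclosingCircle(Q); e=cv2.fitEllipse(Q); print(name,m.sum(),np.round(a,4),round(r,4),np.round(e[0],4),np.round(e[1],4)); return np.array(a)
zt=np.nanpercentile(zz[red],95)
pin=circ(red&(zz>zt-.006),.199,"pin")
v,u=np.mgrid[:480,:640]
B=lambda a,b,c,e:(u>=a)&(u<b)&(v>=c)&(v<e)
kn=circ(B(60,150,200,265)&(zz>.194)&(zz<.215),.200,"knob")
po=circ(B(180,235,195,245)&(zz>.138)&(zz<.155),.146,"post")
pl=B(255,410,165,270)&(abs(zz-.154)<.007)&~red
save("pl",(pl*255).astype(np.uint8)[...,None].repeat(3,2))
c=max(cv2.findContours(pl.astype(np.uint8),0,1)[0],key=cv2.contourArea)
Q=plane(c[:,0],.154,K,W)[:,:2].astype(np.float32); r=cv2.minAreaRect(Q); print("plate",r, np.nanmedian(zz[pl]))
g=cv2.cvtColor(im,cv2.COLOR_RGB2GRAY)
for row in(192,205,220): print(row,g[row,340:412:1].tolist())
print("col365",g[220:270,365].tolist())
wood=B(155,400,138,200)&(h[...,1]>90)&(zz<.03)
c=np.argwhere(wood)[:,::-1]; Q=plane(c,.014,K,W)[:,:2]
top=[(c[c[:,0]==x][:,1].min()) for x in range(170,390,5)]
T=plane(np.c_[range(170,390,5),top],.014,K,W); p=np.polyfit(T[:,1],T[:,0],1); print("yaw from base edge",np.degrees(np.arctan(-p[0])))
for n,b,z in(("jug",B(130,236,270,400),.1),("pit",B(262,342,272,378),.092)):
    A=P[b&(abs(zz-z)<.005)]; a,rr=cv2.minEnclosingCircle(A[:,:2].astype(np.float32)); print(n,len(A),np.round(a,4),round(rr,4))
```

```text
redz [0.17481707 0.20101901 0.20221556 0.20291661]
pin 870 [0.4922 0.0144] 0.0122 [0.4922 0.0142] [0.0218 0.0238]
knob 910 [ 0.5242 -0.1103] 0.0132 [ 0.5245 -0.1106] [0.0213 0.0255]
post 1906 [ 0.507  -0.0503] 0.0274 [ 0.508  -0.0497] [0.0356 0.0498]
plate ((0.48399585485458374, 0.04642532765865326), (0.06259113550186157, 0.1079547330737114), 14.583510398864746) 0.15653195216258192
192 [150, 150, 150, 148, 150, 149, 149, 149, 149, 149, 150, 148, 152, 148, 121, 78, 59, 59, 60, 59, 59, 60, 57, 61, 59, 58, 60, 59, 59, 60, 59, 57, 57, 58, 60, 66, 67, 88, 130, 145, 146, 146, 144, 146, 146, 147, 146, 146, 144, 146, 148, 148, 147, 143, 143, 144, 146, 147, 147, 145, 144, 151, 161, 168, 169, 171, 168, 168, 168, 168, 167, 167]
205 [151, 151, 149, 151, 151, 149, 150, 150, 149, 149, 150, 150, 151, 142, 107, 72, 64, 64, 66, 66, 63, 64, 65, 66, 64, 65, 67, 67, 65, 65, 63, 66, 67, 63, 68, 69, 82, 116, 140, 147, 146, 145, 146, 148, 146, 145, 145, 144, 146, 147, 148, 146, 143, 142, 143, 145, 146, 147, 144, 143, 149, 164, 170, 171, 170, 166, 167, 170, 170, 170, 172, 174]
220 [146, 147, 147, 148, 148, 148, 148, 147, 148, 147, 148, 148, 148, 126, 88, 63, 61, 63, 63, 62, 62, 63, 63, 64, 62, 64, 60, 60, 66, 63, 62, 59, 60, 63, 72, 77, 106, 134, 146, 148, 146, 145, 145, 146, 146, 145, 145, 145, 147, 147, 147, 144, 143, 142, 143, 145, 146, 143, 144, 152, 165, 171, 171, 171, 171, 169, 168, 168, 168, 167, 167, 168]
col365 [64, 63, 59, 60, 57, 57, 59, 77, 122, 124, 97, 86, 91, 113, 137, 148, 148, 147, 147, 147, 147, 145, 147, 147, 148, 147, 146, 148, 147, 148, 148, 147, 148, 147, 147, 149, 146, 147, 148, 155, 166, 170, 171, 171, 171, 170, 170, 171, 172, 173]
yaw from base edge 14.585625195024862
jug 911 [ 0.6696 -0.0694] 0.0442
pit 1299 [0.6383 0.0584] 0.0425
```

servo_tool:
  moves:
    - {"dp":[-0.023,-0.055,0.1],"delta_rot":[0,0,0],"fingers":1}
    - {"dp":[-0.023,-0.055,0.2],"delta_rot":[0,0,0],"fingers":1}
    - {"dp":[0,0,0.2],"delta_rot":[0,0,0],"fingers":1}
    - {"dp":[0,0,0.1],"delta_rot":[0,0,0],"fingers":1}
    - {"dp":[0,0,0],"delta_rot":[0,0,0],"fingers":1}

```text
clock: 3.0
position: [0.4903, 0.0145, 0.2588]
ee_rot: [-0.004, -0.126, 0.992, 0.001]
contact_force: [1.0, 0.0, -0.4]
width: 0.0857
gripper_force: 0.0
```

Run:
```python
from h import *
s=readout.get_state();print(s["clock"],s["position"])
im,d,K,W=cam("wrist"); save("w2",im)
```

```text
3.0 [0.49029548 0.01450503 0.25878873]
```

View pics/w2.png

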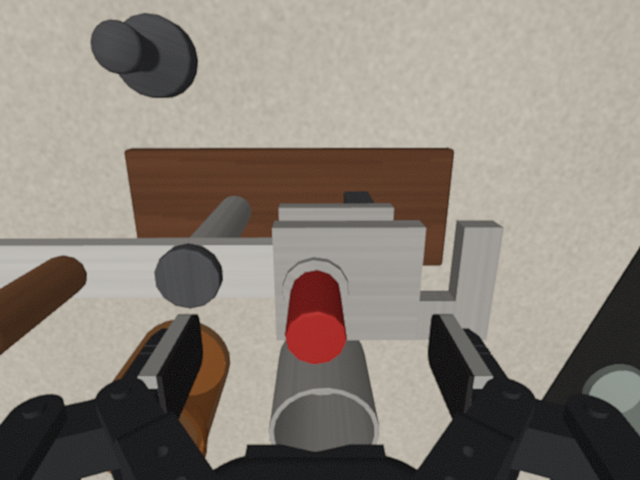

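The pin head at (316,335) is centred between the fingers, whose midline is at about column 315. Next I descend and grip.

servo_tool:
  moves:
    - {"dp":[0,0,0.06],"delta_rot":[0,0,0],"fingers":1}
    - {"dp":[0,0,0.06],"delta_rot":[0,0,0],"fingers":1}
    - {"dp":[0,0,0],"delta_rot":[0,0,0],"fingers":1}
    - {"dp":[0,0,0],"delta_rot":[0,0,0],"fingers":0.6}
    - {"dp":[0,0,0],"delta_rot":[0,0,0],"fingers":0.6}

```text
clock: 3.55
position: [0.4926, 0.0144, 0.2384]
ee_rot: [0.001, -0.127, 0.992, -0.0]
contact_force: [-0.1, -0.2, 0.3]
width: 0.0589
gripper_force: 0.0
```

servo_tool:
  moves:
    - {"dp":[0,0,0],"delta_rot":[0,0,0],"fingers":0.0}
    - {"dp":[0,0,0],"delta_rot":[0,0,0],"fingers":0.0}
    - {"dp":[0,0,0],"delta_rot":[0,0,0],"fingers":0.0}
    - {"dp":[0,0,0],"delta_rot":[0,0,0],"fingers":0.0}
    - {"dp":[0,0,0],"delta_rot":[0,0,0],"fingers":0.0}
  force: 45

```text
clock: 4.05
position: [0.4924, 0.0144, 0.2383]
ee_rot: [0.0, -0.127, 0.992, 0.0]
contact_force: [-0.5, 0.3, 4.3]
width: 0.0225
gripper_force: 44.1
```

servo_tool:
  moves:
    - {"dp":[0,0,-0.03],"delta_rot":[0,0,0],"fingers":0}
    - {"dp":[0,0,-0.06],"delta_rot":[0,0,0],"fingers":0}
    - {"dp":[0,0,-0.06],"delta_rot":[0,0,0],"fingers":0}
    - {"dp":[0,0,-0.08],"delta_rot":[0,0,0],"fingers":0}
    - {"dp":[0,0,-0.08],"delta_rot":[0,0,0],"fingers":0}

```text
clock: 4.55
position: [0.4923, 0.0144, 0.3014]
ee_rot: [0.0, -0.127, 0.992, -0.0]
contact_force: [0.1, -0.7, -1.0]
width: 0.0227
gripper_force: 44.1
```

servo_tool:
  moves:
    - {"dp":[0,0,-0.08],"delta_rot":[0,0,0],"fingers":0}
    - {"dp":[0,0,-0.06],"delta_rot":[0,0,0],"fingers":0}
    - {"dp":[0,0,0],"delta_rot":[0,0,0],"fingers":0}
    - {"dp":[0,0,0],"delta_rot":[0,0,0],"fingers":0}

```text
clock: 4.95
position: [0.4921, 0.0144, 0.328]
ee_rot: [0.0, -0.127, 0.992, 0.0]
contact_force: [-0.3, 0.6, -1.5]
width: 0.0227
gripper_force: 44.1
```

Run:
```python
from h import *
s=readout.get_state();print(s["clock"],s["position"],s["ee_rot"],s["contact_force"])
im,d,K,W=cam("wrist"); save("w3",im); np.savez("/tmp/w3",im=im,d=d,K=K,W=W)
im,d,K,W=cam("side"); save("s3",cv2.resize(im[130:330,220:470],None,fx=3,fy=3)); np.savez("/tmp/s3",im=im,d=d,K=K,W=W)
```

```text
4.95 [0.49209641 0.01440208 0.3279739 ] [ 1.02664178e-04 -1.26777048e-01  9.91931232e-01  1.11740932e-05] [-0.25991843  0.60870655 -1.45909453]
```

View pics/w3.png

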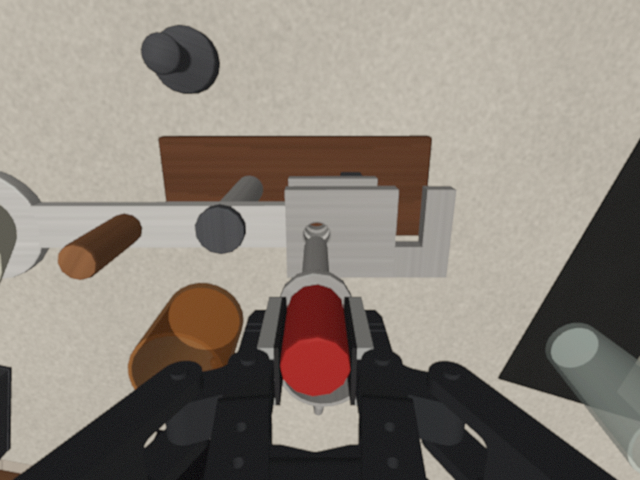

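View pics/s3.png

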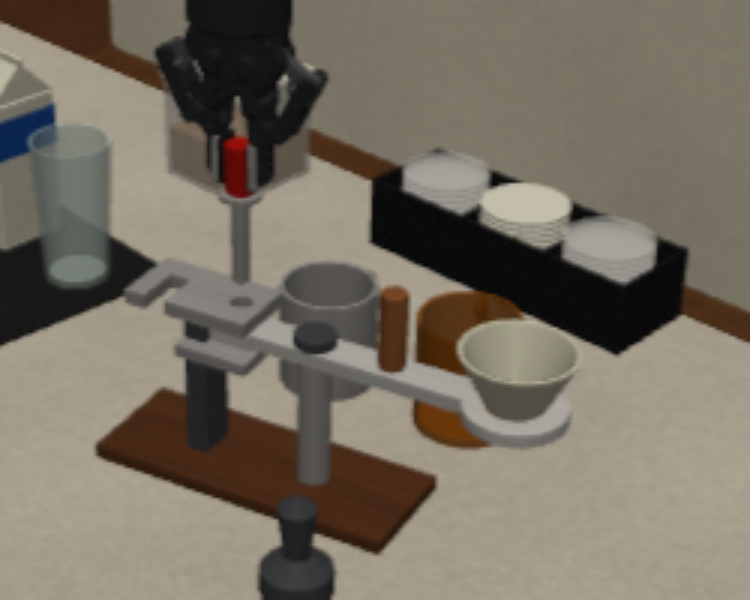

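The pin hangs upright and clear of the bore, which is visible at (316,232). The slot mouth is at columns 397–422 with its end at row ~244, and the side view confirms the collar sits level. Next I compute bore, slot and shank positions from this picture.

Run:
```python
from h import *
f=np.load("/tmp/w3.npz"); im,d,K,W=[f[k] for k in("im","d","K","W")]; P=cloud(d,K,W)
g=cv2.cvtColor(im,cv2.COLOR_RGB2GRAY).astype(float)
th=np.radians(14.585); xs=np.array([np.cos(th),np.sin(th)]); ys=np.array([-np.sin(th),np.cos(th)])
tcp=np.array([.4921,.0144])
def S(uv,z): D=plane(uv,z,K,W)[:,:2]-tcp; return np.round(np.c_[D@xs,D@ys]*1000,1).tolist()
for row in(195,210,225):
    r=g[row]; gr=np.diff(cv2.GaussianBlur(r[None],(3,1),0)[0]); l=390+np.argmin(gr[390:405])+.5; q=410+np.argmax(gr[410:430])+.5
    print("slot",row,l,q,S([[l,row],[q,row]],.154))
print(g[230:260,409].astype(int).tolist())
print("bore rows",g[215:250,316].astype(int).tolist()); print("bore cols 230",g[230,295:340].astype(int).tolist())
print("plate L/R/T edges 287,455 row 230; rows 188,276 col 350", S([[286,230],[450,230],[350,188],[350,276]],.154))
print("bore",S([[316.5,232]],.154))
print("shank row 250/260",g[255,295:340].astype(int).tolist())
```

```text
slot 195 398.5 426.5 [[-25.2, 51.6], [-25.2, 69.3]]
slot 210 397.5 425.5 [[-15.4, 51.6], [-15.4, 69.6]]
slot 225 396.5 423.5 [[-5.3, 51.7], [-5.3, 69.2]]
[65, 65, 64, 64, 71, 121, 168, 185, 185, 183, 165, 128, 99, 97, 97, 99, 116, 144, 158, 160, 158, 159, 159, 157, 158, 158, 160, 158, 158, 159]
bore rows [157, 156, 156, 158, 159, 157, 144, 111, 80, 67, 74, 87, 95, 97, 112, 140, 153, 149, 133, 120, 111, 101, 95, 95, 94, 95, 98, 97, 96, 95, 96, 95, 97, 98, 96]
bore cols 230 [157, 156, 156, 157, 157, 158, 158, 153, 140, 132, 112, 97, 101, 120, 138, 149, 154, 154, 149, 144, 142, 140, 141, 143, 148, 152, 153, 154, 150, 138, 122, 116, 122, 140, 142, 148, 154, 158, 159, 158, 157, 158, 158, 157, 158]
plate L/R/T edges 287,455 row 230; rows 188,276 col 350 [[-1.9, -20.1], [-1.9, 86.7], [-29.7, 20.8], [31.0, 22.6]]
bore [[-0.5, -0.2]]
shank row 250/260 [157, 157, 156, 157, 158, 157, 158, 155, 125, 94, 89, 91, 96, 97, 101, 99, 99, 98, 98, 98, 98, 98, 97, 97, 95, 94, 93, 89, 88, 86, 83, 76, 92, 137, 158, 157, 158, 158, 157, 157, 158, 156, 158, 156, 157]
```

servo_tool:
  moves:
    - {"dp":[0.015,0.08,0],"delta_rot":[0,0,0],"fingers":0}
    - {"dp":[0.01,0.1,0],"delta_rot":[0,0,0],"fingers":0}
    - {"dp":[0,0.1,0],"delta_rot":[0,0,0],"fingers":0}
    - {"dp":[0,0.022,0],"delta_rot":[0,0,0],"fingers":0}
    - {"dp":[0,0,0],"delta_rot":[0,0,0],"fingers":0}

```text
clock: 5.55
position: [0.4716, 0.0724, 0.3276]
ee_rot: [-0.0, -0.128, 0.992, -0.0]
contact_force: [0.5, -0.2, -1.6]
width: 0.0226
gripper_force: 44.3
```

servo_tool:
  moves:
    - {"dp":[0,0,0],"delta_rot":[0,0,0],"fingers":0}
    - {"dp":[0,0,0],"delta_rot":[0,0,0],"fingers":0}

```text
clock: 5.75
position: [0.4724, 0.0711, 0.3278]
ee_rot: [-0.0, -0.126, 0.992, -0.0]
contact_force: [-0.4, -0.0, -0.8]
width: 0.023
gripper_force: 44.3
```

Run:
```python
from h import *
s=readout.get_state();print(s["clock"],s["position"])
p0=np.array([.4921,.0144]);th=np.radians(14.585); xs=np.array([np.cos(th),np.sin(th)]); ys=np.array([-np.sin(th),np.cos(th)])
D=s["position"][:2]-p0; print(D@xs*1e3,D@ys*1e3)
im,d,K,W=cam("wrist"); save("w4",im[170:330,180:520].repeat(2,0).repeat(2,1))
```

```text
5.75 [0.47240348 0.07107741 0.32776192]
-4.789521118347488 59.81088902170125
```

View pics/w4.png

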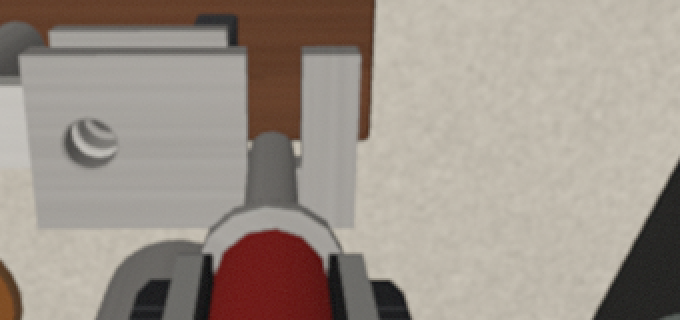

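The shank (crop columns 250–298) sits centrally over the slot (247–302). Next I lower it.

servo_tool:
  moves:
    - {"dp":[0,0.003,0.03],"delta_rot":[0,0,0],"fingers":0}
    - {"dp":[0,0,0.05],"delta_rot":[0,0,0],"fingers":0}
    - {"dp":[0,0,0.05],"delta_rot":[0,0,0],"fingers":0}
    - {"dp":[0,0,0.05],"delta_rot":[0,0,0],"fingers":0}
    - {"dp":[0,0,0.05],"delta_rot":[0,0,0],"fingers":0}

```text
clock: 6.3
position: [0.4718, 0.0721, 0.2806]
ee_rot: [-0.0, -0.127, 0.992, 0.0]
contact_force: [-0.8, 0.5, -1.2]
width: 0.0229
gripper_force: 44.3
```

servo_tool:
  moves:
    - {"dp":[0,0,0.05],"delta_rot":[0,0,0],"fingers":0}
    - {"dp":[0,0,0.05],"delta_rot":[0,0,0],"fingers":0}
    - {"dp":[0,0,0.05],"delta_rot":[0,0,0],"fingers":0}
    - {"dp":[0,0,0.03],"delta_rot":[0,0,0],"fingers":0}
    - {"dp":[0,0,0],"delta_rot":[0,0,0],"fingers":0}

```text
clock: 6.8
position: [0.4716, 0.0722, 0.2449]
ee_rot: [-0.001, -0.127, 0.992, 0.0]
contact_force: [0.4, -0.8, -1.0]
width: 0.0231
gripper_force: 44.3
```

servo_tool:
  moves:
    - {"dp":[-0.01,0,0],"delta_rot":[0,0,0],"fingers":0}
    - {"dp":[-0.01,0,0],"delta_rot":[0,0,0],"fingers":0}
    - {"dp":[0,0,0],"delta_rot":[0,0,0],"fingers":0}
    - {"dp":[0,0,0],"delta_rot":[0,0,0],"fingers":0}

```text
clock: 7.2
position: [0.4762, 0.0732, 0.2463]
ee_rot: [0.0, -0.127, 0.992, -0.0]
contact_force: [0.1, 0.1, -1.3]
width: 0.0226
gripper_force: 44.3
```

servo_tool:
  moves:
    - {"dp":[0,0,0.01],"delta_rot":[0,0,0],"fingers":0}
    - {"dp":[0,0,0.01],"delta_rot":[0,0,0],"fingers":0}
    - {"dp":[0,0,0.008],"delta_rot":[0,0,0],"fingers":0}
    - {"dp":[0,0,0.004],"delta_rot":[0,0,0],"fingers":0}
    - {"dp":[0,0,0],"delta_rot":[0,0,0],"fingers":0}

```text
clock: 7.7
position: [0.4758, 0.0732, 0.2393]
ee_rot: [-0.0, -0.127, 0.992, 0.0]
contact_force: [-0.1, -0.3, -0.3]
width: 0.0229
gripper_force: 44.3
```

servo_tool:
  moves:
    - {"dp":[0,0,0.003],"delta_rot":[0,0,0],"fingers":0}
    - {"dp":[0,0,0.002],"delta_rot":[0,0,0],"fingers":0}
    - {"dp":[0,0,0],"delta_rot":[0,0,0],"fingers":0}
    - {"dp":[0,0,0],"delta_rot":[0,0,0],"fingers":0}

```text
clock: 8.1
position: [0.4759, 0.0732, 0.2385]
ee_rot: [0.0, -0.127, 0.992, 0.0]
contact_force: [-0.3, -1.2, -0.6]
width: 0.0227
gripper_force: 44.3
```

servo_tool:
  moves:
    - {"dp":[0,0,0.002],"delta_rot":[0,0,0],"fingers":0}
    - {"dp":[0,0,0.001],"delta_rot":[0,0,0],"fingers":0}
    - {"dp":[0,0,0],"delta_rot":[0,0,0],"fingers":0}
    - {"dp":[0,0,0],"delta_rot":[0,0,0],"fingers":0}

```text
clock: 8.5
position: [0.476, 0.0732, 0.2383]
ee_rot: [0.0, -0.127, 0.992, 0.0]
contact_force: [-0.6, -0.2, 4.8]
width: 0.0229
gripper_force: 44.6
```

Run:
```python
from h import *
for i in range(4):
    s=readout.get_state();im,d,K,W=cam("side");print(s["clock"],s["position"].round(4),s["contact_force"].round(2))
save("s5",cv2.resize(im[180:250,260:350],None,fx=6,fy=6,interpolation=cv2.INTER_CUBIC))
```

```text
8.5 [0.476  0.0732 0.2383] [-0.64 -0.17  4.84]
8.55 [0.476  0.0732 0.2383] [-1.55 -0.06  5.35]
8.6 [0.476  0.0732 0.2383] [-1.65 -0.04  5.13]
8.65 [0.476  0.0732 0.2383] [-1.59 -0.25  5.77]
```

The collar is on the plate: 5 N of contact at the same height as when it was first gripped. Next I release and rise.

servo_tool:
  moves:
    - {"dp":[0,0,0],"delta_rot":[0,0,0],"fingers":0.35}
    - {"dp":[0,0,0],"delta_rot":[0,0,0],"fingers":0.4}
    - {"dp":[0,0,0],"delta_rot":[0,0,0],"fingers":0.5}
    - {"dp":[0,0,0],"delta_rot":[0,0,0],"fingers":0.6}
    - {"dp":[0,0,0],"delta_rot":[0,0,0],"fingers":0.7}
  force: 20

```text
clock: 9.2
position: [0.4759, 0.0732, 0.2377]
ee_rot: [-0.0, -0.127, 0.992, 0.0]
contact_force: [-0.1, 0.2, -0.4]
width: 0.0595
gripper_force: 0.0
```

servo_tool:
  moves:
    - {"dp":[0,0,-0.03],"delta_rot":[0,0,0],"fingers":0.7}
    - {"dp":[0,0,-0.1],"delta_rot":[0,0,0],"fingers":0.7}
    - {"dp":[0,0,-0.15],"delta_rot":[0,0,0],"fingers":0.7}
    - {"dp":[0,0,-0.15],"delta_rot":[0,0,0],"fingers":0.7}
    - {"dp":[0,0,0],"delta_rot":[0,0,0],"fingers":0.7}

```text
clock: 9.7
position: [0.478, 0.0732, 0.3285]
ee_rot: [0.005, -0.127, 0.992, -0.0]
contact_force: [0.5, -0.5, -0.2]
width: 0.0598
gripper_force: 0.0
```

servo_tool:
  moves:
    - {"dp":[0,0,0],"delta_rot":[0,0,0],"fingers":0.7}
    - {"dp":[0,0,0],"delta_rot":[0,0,0],"fingers":0.7}

```text
clock: 9.9
position: [0.4753, 0.0732, 0.3231]
ee_rot: [-0.001, -0.127, 0.992, 0.0]
contact_force: [0.4, -0.2, -0.6]
width: 0.0599
gripper_force: 0.0
```

Run:
```python
from h import *
s=readout.get_state();print(s["clock"],s["position"],s["contact_force"],s["qpos"])
im,d,K,W=cam("wrist"); np.savez("/tmp/w6",im=im,d=d,K=K,W=W); 
im2,d2,K2,W2=cam("side"); c=cv2.resize(im2[150:270,240:400],(640,480),interpolation=cv2.INTER_CUBIC)
save("w6",cv2.resize(np.hstack([im,c]),(800,300),interpolation=cv2.INTER_AREA))
P=cloud(d,K,W);h=cv2.cvtColor(im,cv2.COLOR_RGB2HSV);zz=P[...,2]
red=((h[...,0]<6)|(h[...,0]>174))&(h[...,1]>150)&(zz>.12)&(zz<.25)
zt=np.nanpercentile(zz[red],95); print("top",zt)
c=max(cv2.findContours((red&(zz>zt-.006)).astype(np.uint8),0,1)[0],key=cv2.contourArea)
a,r=cv2.minEnclosingCircle(plane(c[:,0],.199,K,W)[:,:2].astype(np.float32));print("pin head",a,r)
th=np.radians(14.585); xs=np.array([np.cos(th),np.sin(th)]); ys=np.array([-np.sin(th),np.cos(th)])
D=np.array(a)-[.4922,.0143]; print(D@xs*1e3,D@ys*1e3)
```

```text
9.9 [0.47533652 0.07316624 0.32311149] [ 0.35444288 -0.22185622 -0.64114828] [ 7.87377492e-03  1.22730769e-01  1.65780708e+00  7.46319723e-05
  1.36272524e+00 -1.81711704e+00]
top 0.20237763247931406
pin head (0.47619763016700745, 0.07184614986181259) 0.012505988590419292
-0.9956540278868963 59.721385426384884
```

View pics/w6.png

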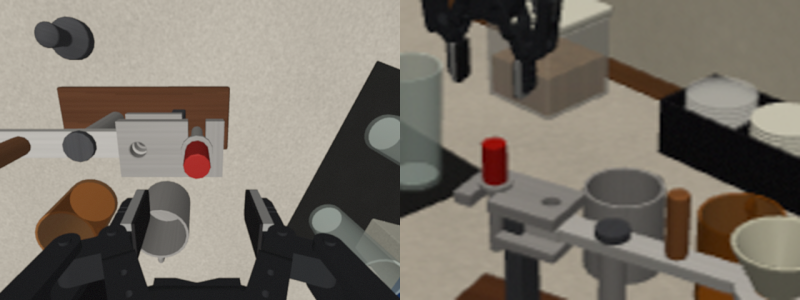

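The pin is parked upright in the notch at (196,160) in the left half, with the head within 1 mm of the notch axis and the collar flat. Next is the knob.

servo_tool:
  moves:
    - {"dp":[-0.001,-0.191,0],"delta_rot":[0,0,0],"fingers":0.7}
    - {"dp":[-0.002,-0.191,0],"delta_rot":[0,0,0],"fingers":0.7}
    - {"dp":[-0.001,-0.191,0],"delta_rot":[0,0,0],"fingers":0.7}
    - {"dp":[-0.002,-0.191,0],"delta_rot":[0,0,0],"fingers":0.7}
    - {"dp":[-0.001,-0.19,0],"delta_rot":[0,0,0],"fingers":0.7}

```text
clock: 10.5
position: [0.5252, -0.1125, 0.3229]
ee_rot: [-0.001, -0.127, 0.992, 0.001]
contact_force: [0.6, 0.4, -0.3]
width: 0.06
gripper_force: 0.0
```

servo_tool:
  moves:
    - {"dp":[0,0,0],"delta_rot":[0,0,0.98],"fingers":0.7}
    - {"dp":[0,0,0],"delta_rot":[0,0,0.98],"fingers":0.7}
    - {"dp":[0,0,0],"delta_rot":[0,0,0.98],"fingers":0.7}
    - {"dp":[0,0,0],"delta_rot":[0,0,0.98],"fingers":0.7}
    - {"dp":[0,0,0],"delta_rot":[0,0,0.98],"fingers":0.7}

```text
clock: 11.0
position: [0.5249, -0.1111, 0.3227]
ee_rot: [-0.001, 0.12, 0.993, 0.0]
contact_force: [0.3, -0.6, 0.1]
width: 0.0599
gripper_force: 0.0
```

servo_tool:
  moves:
    - {"dp":[0,0,0],"delta_rot":[0,0,0.98],"fingers":0.7}
    - {"dp":[0,0,0],"delta_rot":[0,0,0.98],"fingers":0.7}
    - {"dp":[0,0,0],"delta_rot":[0,0,0.98],"fingers":0.7}
    - {"dp":[0,0,0],"delta_rot":[0,0,0.98],"fingers":0.7}
    - {"dp":[0,0,0],"delta_rot":[0,0,0.98],"fingers":0.7}

```text
clock: 11.5
position: [0.5249, -0.111, 0.3227]
ee_rot: [-0.001, 0.357, 0.934, 0.0]
contact_force: [0.5, 0.3, 0.3]
width: 0.06
gripper_force: 0.0
```

servo_tool:
  moves:
    - {"dp":[0,0,0],"delta_rot":[0,0,0.98],"fingers":0.7}
    - {"dp":[0,0,0],"delta_rot":[0,0,0.98],"fingers":0.7}
    - {"dp":[0,0,0],"delta_rot":[0,0,0.98],"fingers":0.7}
    - {"dp":[0,0,0],"delta_rot":[0,0,0.98],"fingers":0.7}
    - {"dp":[0,0,0],"delta_rot":[0,0,0.98],"fingers":0.7}

```text
clock: 12.0
position: [0.5249, -0.111, 0.3227]
ee_rot: [-0.001, 0.573, 0.82, -0.0]
contact_force: [0.1, -0.6, -0.5]
width: 0.0598
gripper_force: 0.0
```

servo_tool:
  moves:
    - {"dp":[0,0,0],"delta_rot":[0,0,0.98],"fingers":0.7}
    - {"dp":[0,0,0],"delta_rot":[0,0,0],"fingers":0.7}
    - {"dp":[0,0,0],"delta_rot":[0,0,0],"fingers":0.7}

```text
clock: 12.3
position: [0.5251, -0.1111, 0.3232]
ee_rot: [-0.001, 0.61, 0.793, -0.0]
contact_force: [0.0, 0.3, 0.2]
width: 0.0595
gripper_force: 0.0
```

```bash
cat > k.py <<'E'
from h import *
s=readout.get_state();q=s["ee_rot"];M=Ro.from_quat([q[1],q[2],q[3],q[0]]).as_matrix()
print(s["clock"],s["position"],M.round(3).tolist(),s["qpos"].round(2))
im,d,K,W=cam("wrist"); np.savez("/tmp/w7",im=im,d=d,K=K,W=W)
P=cloud(d,K,W);h=cv2.cvtColor(im,cv2.COLOR_RGB2HSV);zz=P[...,2]
m=(h[...,1]>80)&(h[...,0]<20)&(zz>.193)&(zz<.21); m&=np.hypot(P[...,0]-.5247,P[...,1]+.111)<.03
c=max(cv2.findContours(m.astype(np.uint8),0,1)[0],key=cv2.contourArea)
a,r=cv2.minEnclosingCircle(plane(c[:,0],.200,K,W)[:,:2].astype(np.float32));e=cv2.fitEllipse(plane(c[:,0],.2,K,W)[:,:2].astype(np.float32));print("knob",m.sum(),a,r,e)
E
python3 k.py
```

```text
12.3 [ 0.5250824  -0.11105686  0.32315037] [[-0.256, 0.967, -0.001], [0.967, 0.256, 0.001], [0.001, -0.001, -1.0]] [-0.34  0.21  1.55  0.    1.38 -0.6 ]
knob 1292 (0.5250576138496399, -0.11015867441892624) 0.012017329223453999 ((0.525361955165863, -0.1100734993815422), (0.02031884156167507, 0.02369372732937336), 15.630889892578125)
```

servo_tool:
  moves:
    - {"dp":[0,0,0.12],"delta_rot":[0,0,0],"fingers":0.7}
    - {"dp":[0,0,0.12],"delta_rot":[0,0,0],"fingers":0.7}
    - {"dp":[0,0,0.12],"delta_rot":[0,0,0],"fingers":0.7}
    - {"dp":[0,0,0.06],"delta_rot":[0,0,0],"fingers":0.7}
    - {"dp":[0,0,0],"delta_rot":[0,0,0],"fingers":0.5}

```text
clock: 12.85
position: [0.5243, -0.1108, 0.2382]
ee_rot: [-0.002, 0.61, 0.792, -0.001]
contact_force: [-0.3, 0.4, 0.5]
width: 0.0464
gripper_force: 0.0
```

servo_tool:
  moves:
    - {"dp":[0,0,0],"delta_rot":[0,0,0],"fingers":0.3}
    - {"dp":[0,0,0],"delta_rot":[0,0,0],"fingers":0.2}
    - {"dp":[0,0,0],"delta_rot":[0,0,0],"fingers":0.1}
    - {"dp":[0,0,0],"delta_rot":[0,0,0],"fingers":0.1}
    - {"dp":[0,0,0],"delta_rot":[0,0,0],"fingers":0.1}
  force: 20

```text
clock: 13.35
position: [0.5257, -0.1115, 0.2411]
ee_rot: [0.001, 0.611, 0.792, 0.0]
contact_force: [-0.2, -1.1, 5.8]
width: 0.0211
gripper_force: 21.5
```

servo_tool:
  moves:
    - {"dp":[0.0004,0.016,0],"delta_rot":[0,0,-0.495],"fingers":0.1}
    - {"dp":[0.0004,0.016,0],"delta_rot":[0,0,-0.495],"fingers":0.1}
    - {"dp":[0,0,0],"delta_rot":[0,0,0],"fingers":0.1}

```text
clock: 13.65
position: [0.5322, -0.1094, 0.2411]
ee_rot: [0.001, 0.57, 0.821, 0.0]
contact_force: [0.1, 0.3, 5.9]
width: 0.0217
gripper_force: 21.6
```

servo_tool:
  moves:
    - {"dp":[0.0004,0.016,0],"delta_rot":[0,0,-0.495],"fingers":0.1}
    - {"dp":[0.0004,0.016,0],"delta_rot":[0,0,-0.495],"fingers":0.1}
    - {"dp":[0.0004,0.016,0],"delta_rot":[0,0,-0.495],"fingers":0.1}
    - {"dp":[0.0004,0.016,0],"delta_rot":[0,0,-0.495],"fingers":0.1}
    - {"dp":[0.0004,0.016,0],"delta_rot":[0,0,-0.495],"fingers":0.1}

```text
clock: 14.15
position: [0.5461, -0.102, 0.2411]
ee_rot: [0.001, 0.464, 0.886, 0.0]
contact_force: [-1.2, 0.1, 5.8]
width: 0.0214
gripper_force: 21.6
```

servo_tool:
  moves:
    - {"dp":[0.0004,0.016,0],"delta_rot":[0,0,-0.495],"fingers":0.1}
    - {"dp":[0.0004,0.016,0],"delta_rot":[0,0,-0.495],"fingers":0.1}
    - {"dp":[0.0004,0.016,0],"delta_rot":[0,0,-0.495],"fingers":0.1}
    - {"dp":[0.0004,0.016,0],"delta_rot":[0,0,-0.495],"fingers":0.1}
    - {"dp":[0.0004,0.016,0],"delta_rot":[0,0,-0.495],"fingers":0.1}

```text
clock: 14.65
position: [0.5582, -0.0913, 0.2411]
ee_rot: [0.001, 0.352, 0.936, 0.0]
contact_force: [0.1, -0.1, 4.6]
width: 0.0213
gripper_force: 21.6
```

servo_tool:
  moves:
    - {"dp":[0.0004,0.016,0],"delta_rot":[0,0,-0.495],"fingers":0.1}
    - {"dp":[0.0004,0.016,0],"delta_rot":[0,0,-0.495],"fingers":0.1}
    - {"dp":[0.0004,0.016,0],"delta_rot":[0,0,-0.495],"fingers":0.1}
    - {"dp":[0.0004,0.016,0],"delta_rot":[0,0,-0.495],"fingers":0.1}
    - {"dp":[0.0004,0.016,0],"delta_rot":[0,0,-0.495],"fingers":0.1}

```text
clock: 15.15
position: [0.5673, -0.0779, 0.2411]
ee_rot: [0.001, 0.233, 0.972, 0.0]
contact_force: [-0.1, 0.6, 4.7]
width: 0.0214
gripper_force: 21.5
```

servo_tool:
  moves:
    - {"dp":[0.0004,0.016,0],"delta_rot":[0,0,-0.495],"fingers":0.1}
    - {"dp":[0.0004,0.016,0],"delta_rot":[0,0,-0.495],"fingers":0.1}
    - {"dp":[0.0004,0.016,0],"delta_rot":[0,0,-0.495],"fingers":0.1}
    - {"dp":[0.0004,0.016,0],"delta_rot":[0,0,-0.495],"fingers":0.1}
    - {"dp":[0,0,0],"delta_rot":[0,0,0],"fingers":0.1}

```text
clock: 15.65
position: [0.5722, -0.0654, 0.2411]
ee_rot: [0.002, 0.137, 0.991, 0.001]
contact_force: [0.2, 0.2, 5.1]
width: 0.0211
gripper_force: 21.6
```

servo_tool:
  moves:
    - {"dp":[0,0,0],"delta_rot":[0,0,0],"fingers":0.1}
    - {"dp":[0,0,0],"delta_rot":[0,0,0],"fingers":0.1}

```text
clock: 15.85
position: [0.5721, -0.0655, 0.2411]
ee_rot: [0.002, 0.137, 0.991, 0.001]
contact_force: [-0.4, 2.4, 6.1]
width: 0.0211
gripper_force: 21.6
```

```bash
cat > m.py <<'E'
from h import *
import sys
s=readout.get_state(); print(s["clock"],s["position"],s["contact_force"].round(1))
piv=np.array([.5086,-.0486]); th=np.radians(14.585)
xs=np.array([np.cos(th),np.sin(th)]); ys=np.array([-np.sin(th),np.cos(th)])
def ang(p): D=np.array(p)-piv; return round(float(np.arctan2(D@xs,-(D@ys))),4),round(float(np.hypot(*D)),4)
print("q from tcp",ang(s["position"][:2]),"jug(w1)",ang((.6696,-.0694)))
tiles=[]
for n in("scene","side","wrist"):
    im,d,K,W=cam(n); np.savez("/tmp/m_"+n,im=im,d=d,K=K,W=W); tiles.append(im)
    P=cloud(d,K,W); 
    R=np.hypot(P[...,0]-.669,P[...,1]+.069)<.08
    h=cv2.cvtColor(im,cv2.COLOR_RGB2HSV)
    for nm,z,mm in(("rim",.181,h[...,1]<75),("jugtop",.1,h[...,1]>100)):
        A=P[R&mm&(abs(P[...,2]-z)<.005)]
        if len(A)>30: a,r=cv2.minEnclosingCircle(A[:,:2].astype(np.float32)); print(n,nm,len(A),np.round(a,4),round(r,4),ang(a))
a,b,c=tiles
save(sys.argv[1],np.hstack([cv2.resize(a[180:330,220:380],(400,375)),cv2.resize(c,(400,375))]))
E
python3 m.py m1
```

```text
15.85 [ 0.57213068 -0.06548272  0.24108916] [-0.4  2.4  6.1]
q from tcp (1.0565, 0.0657) jug(w1) (1.1878, 0.1623)
scene rim 141 [ 0.6676 -0.0931] 0.0459 (1.0435, 0.1651)
scene jugtop 72 [ 0.6739 -0.0673] 0.0463 (1.2037, 0.1663)
side rim 187 [ 0.666  -0.0946] 0.0475 (1.032, 0.164)
side jugtop 71 [ 0.6523 -0.0855] 0.0388 (1.0647, 0.1483)
wrist rim 692 [ 0.6317 -0.0831] 0.0176 (1.0426, 0.1278)
wrist jugtop 336 [ 0.6525 -0.0331] 0.0153 (1.4233, 0.1448)
```

View pics/m1.png

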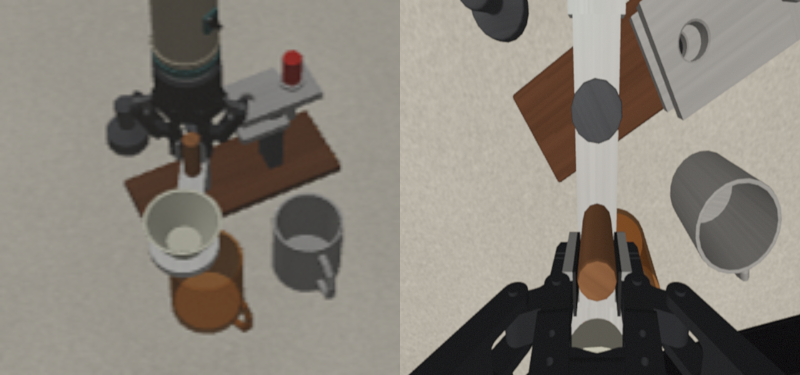

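The left half shows the dripper at (183,225), still short of the jug at (208,300). The pitcher is at (307,245) and the pin is still upright. About 0.147 rad remains.

servo_tool:
  moves:
    - {"dp":[0.0004,0.016,0],"delta_rot":[0,0,-0.49],"fingers":0.1}
    - {"dp":[0.0004,0.016,0],"delta_rot":[0,0,-0.49],"fingers":0.1}
    - {"dp":[0.0004,0.016,0],"delta_rot":[0,0,-0.49],"fingers":0.1}
    - {"dp":[0,0,0],"delta_rot":[0,0,0],"fingers":0.1}
    - {"dp":[0,0,0],"delta_rot":[0,0,0],"fingers":0.1}

```text
clock: 16.5
position: [0.5741, -0.056, 0.2411]
ee_rot: [0.002, 0.064, 0.998, 0.001]
contact_force: [1.1, 2.6, 5.3]
width: 0.021
gripper_force: 21.6
```

```bash
python3 m.py m2
python3 - <<'E'
from h import *
# fit circles on plane from scene/side edges: dripper rim (z .181) and jug visible lower outline on counter
for n in("scene","side"):
    f=np.load("/tmp/m_%s.npz"%n); im,d,K,W=[f[k] for k in("im","d","K","W")]; P=cloud(d,K,W); h=cv2.cvtColor(im,cv2.COLOR_RGB2HSV)
    m=(h[...,0]>5)&(h[...,0]<20)&(h[...,1]>110)&(np.hypot(P[...,0]-.669,P[...,1]+.069)<.055)&(P[...,2]<.105)&(P[...,2]>.01)
    A=P[m]; 
    from scipy.optimize import least_squares
    r=least_squares(lambda p:np.hypot(A[:,0]-p[0],A[:,1]-p[1])-.044,(.669,-.069),loss="soft_l1",f_scale=.002); print(n,"jug body",len(A),r.x.round(4))
E
```

```text
16.5 [ 0.57406312 -0.05598258  0.24111065] [1.1 2.6 5.3]
q from tcp (1.2039, 0.0659) jug(w1) (1.1878, 0.1623)
scene rim 145 [ 0.6734 -0.0689] 0.0458 (1.1935, 0.1661)
scene jugtop 60 [ 0.6817 -0.0685] 0.0419 (1.202, 0.1743)
side rim 141 [ 0.6701 -0.0729] 0.0473 (1.1667, 0.1633)
side jugtop 91 [ 0.6658 -0.0726] 0.0458 (1.1648, 0.159)
wrist rim 700 [ 0.6357 -0.0649] 0.0177 (1.1888, 0.1282)
scene jug body 486 [ 0.6701 -0.0684]
side jug body 1332 [ 0.6676 -0.0682]
```

servo_tool:
  moves:
    - {"dp":[0,0,0],"delta_rot":[0,0,0],"fingers":0.3}
    - {"dp":[0,0,0],"delta_rot":[0,0,0],"fingers":0.4}
    - {"dp":[0,0,0],"delta_rot":[0,0,0],"fingers":0.5}
    - {"dp":[0,0,0],"delta_rot":[0,0,0],"fingers":0.5}
    - {"dp":[0,0,-0.03],"delta_rot":[0,0,0],"fingers":0.5}

```text
clock: 17.15
position: [0.5724, -0.0566, 0.2451]
ee_rot: [-0.001, 0.064, 0.998, 0.0]
contact_force: [0.1, -0.3, -0.1]
width: 0.0427
gripper_force: 0.0
```

servo_tool:
  moves:
    - {"dp":[0,0,-0.1],"delta_rot":[0,0,0],"fingers":0.5}
    - {"dp":[0,0,-0.15],"delta_rot":[0,0,0],"fingers":0.5}
    - {"dp":[0,0,-0.2],"delta_rot":[0,0,0],"fingers":0.5}
    - {"dp":[0,0,-0.2],"delta_rot":[0,0,0],"fingers":0.5}
    - {"dp":[0,0,0],"delta_rot":[0,0,0],"fingers":0.5}

```text
clock: 17.65
position: [0.575, -0.0571, 0.3828]
ee_rot: [0.006, 0.064, 0.998, -0.001]
contact_force: [-0.6, 0.0, 0.1]
width: 0.0426
gripper_force: 0.0
```

servo_tool:
  moves:
    - {"dp":[0,0,0],"delta_rot":[0,0,0],"fingers":0.5}
    - {"dp":[0,0,0],"delta_rot":[0,0,0],"fingers":0.5}
    - {"dp":[0,0,0],"delta_rot":[0,0,0],"fingers":0.5}

```text
clock: 17.95
position: [0.5724, -0.0566, 0.3743]
ee_rot: [-0.002, 0.064, 0.998, 0.0]
contact_force: [-0.4, 0.2, 0.6]
width: 0.0428
gripper_force: 0.0
```

```bash
python3 m.py m3
python3 - <<'E'
from h import *
f=np.load("/tmp/m_wrist.npz"); im,d,K,W=[f[k] for k in("im","d","K","W")]; P=cloud(d,K,W);h=cv2.cvtColor(im,cv2.COLOR_RGB2HSV);z=P[...,2]
m=(h[...,1]>80)&(h[...,0]<20)&(abs(z-.2)<.007)&(np.hypot(P[...,0]-.573,P[...,1]+.057)<.03)
c=max(cv2.findContours(m.astype(np.uint8),0,1)[0],key=cv2.contourArea); print("knob",cv2.fitEllipse(plane(c[:,0],.2,K,W)[:,:2].astype(np.float32))[0])
E
```

```text
17.95 [ 0.5724394  -0.05659188  0.37429118] [-0.4  0.2  0.6]
q from tcp (1.1917, 0.0643) jug(w1) (1.1878, 0.1623)
scene rim 145 [ 0.6734 -0.0682] 0.0462 (1.1979, 0.166)
scene jugtop 60 [ 0.6793 -0.0681] 0.0432 (1.2027, 0.1718)
side rim 174 [ 0.6707 -0.0703] 0.0465 (1.1834, 0.1636)
side jugtop 89 [ 0.6648 -0.0718] 0.0451 (1.1685, 0.1579)
wrist rim 2889 [ 0.6728 -0.0698] 0.045 (1.1877, 0.1656)
wrist jugtop 487 [ 0.6688 -0.0692] 0.0433 (1.1881, 0.1615)
knob (0.5723863840103149, -0.05676581710577011)
```

View pics/m3.png

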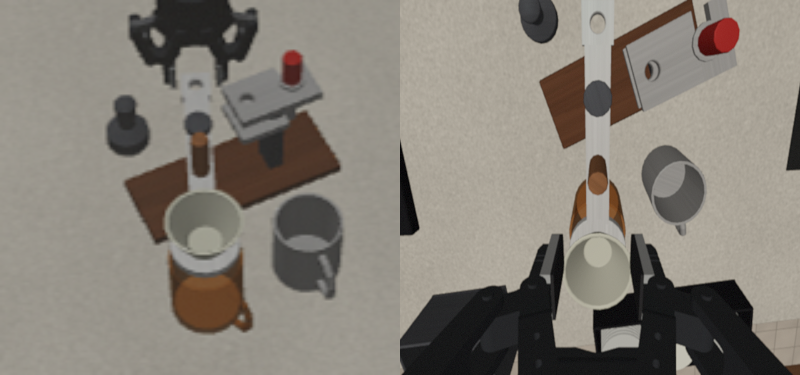

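The dripper rim is at q = 1.188 and the jug at 1.188, so it's centred over the jug. The pin is parked upright and the gripper is clear, so I'm handing in.

```bash
python3 -c "
from rig import manip
print(manip.sign_off())"
```

```text
the job is handed in; nothing more can be done
None
```

The job is handed in at about 18 s on the robot's clock: the lock pin is parked upright in the notch with its collar on the plate, and the dripper is centred over the amber jug to within a few millimetres. The gripper is open and clear of everything.

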